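# Reverse the row from the grey rack to the bamboo rack

## Robot

A 7-joint arm with a two-finger parallel gripper is mounted at the origin on the work surface. World frame = base frame: x ahead of the robot, y to its left, z up, the work surface at z = 0. Lengths are in m, angles in rad, forces in N, time in s.
With the tool pointing down it reaches from about 0.4 to 0.85 m from the base axis. Payload 10.4 kg.
Tool frame: the origin (TCP) lies midway between the tips of the shut fingers; the grasp point (between the pads) lies robot.pinch_z behind it (robot.pinch_z is the distance from the TCP to the grasp point, in m); z points along the fingers, y is the line along which they close (so a half turn about z gives the same grasp; the last joint's range is limited). The gripper opens to 85 mm and grips with 20 to 120 N. Pads are 22 mm wide; open, the fingers measure 114 mm over their backs; the gripper's body (76 mm by 85 mm) begins 54 mm behind the grasp point. The pads swing forward as they close: fully open they stand 13 mm farther back than shut.
Start: joints at [-1.303, 0.332, -0.065, 1.46, 0.022, 1.35, -0.088], TCP at [0.179, 0.599, 0.231] pointing down, gripper open.
Joint ranges: [-2.6, 2.6], [-0.5, 2.12], [-1.47, 1.34], [0.16, 2.42], [-1.27, 4.41], [0.06, 2.06], [-2.6, 2.6]. Speed limits (rad/s): [2.22, 2.22, 2.79, 2.79, 3.14, 3.14, 3.14].

## Interface

Orientations are given as a unit quaternion [x, y, z, w].
In Python, from bench import robot, kinematics, optics gives the robot as it stands. Calls block until the motion is done:
- robot.move_to(position, orientation): joint-space move of the TCP to a pose.
- robot.line_to(position, ori=None, rate=0.15): straight line of the TCP; ori=None keeps the orientation; rate is the mean speed in m/s.
- robot.move_joints(angles): joint-space move.
- robot.open_jaws() and robot.gripper_close(): open the fingers fully, or close them until they stop; the grip force is fixed at half the most.
- robot.pause(seconds).
- kinematics.solve_ik(position, orientation): joint angles nearest the present ones, or None.
- optics.camera(name): name is "side" or "top" or "wrist"; returns the picture (384x512x3 uint8, red, green, blue); there is no depth.
- optics.camera_params(name): a dict with "intrinsics" (3x3 intrinsics, pixels), "rvec" (rotation vector, rad) and "tvec" (3), from world to camera coordinates, as OpenCV has them. Camera axes: x right, y down, z forward; pixel columns grow to the right and rows downward; lengths in m; the calibration is good to about 2 mm. A picture is of the moment at which its call begins: read the wrist's pose just before it. camera_params takes no time and is no camera call; for the wrist camera it gives the pose at the moment of the call.
A pose or a line that the arm cannot do raises robot.MotionError and nothing moves.
- robot.job_done(): hands the job in; it is judged then, once.
Readings, each from a call of its own:
- robot.read_time(): time.
- robot.read_joint_pos(): joint angles.
- robot.read_qvel(): joint speeds.
- robot.read_effort(): joint torques, N m.
- robot.read_ee_pos(): TCP position.
- robot.read_tcp_rot(): TCP orientation.
- robot.read_contact_force(): force on the tool from outside, world axes, zero at the start.
- robot.read_ft_torque(): the same for the moment, N m.
- robot.read_width(): opening from 0.0 (shut) to 1.0 (fully open).
- robot.read_grip_force(): force on a finger pad.
Only numpy, scipy, OpenCV 4.12 (cv2) and the standard library are available. Lean on these libraries where they do the work, as an engineer would, in place of code of your own. Each camera call takes 0.05 s, during which the arm holds its last target. There are 200 camera calls.

## Task

Move the four things standing in a row on the grey plastic rack over to the bamboo rack, one in each compartment, in the reverse order: what stands at the left end of the grey rack goes to the right end of the bamboo rack, second from left goes to second from right, and so on. Set each one upright and flat on the floor of its compartment, let none of them topple on the way, and leave them all standing free.

Things in the scene. Friction and masses are not known exactly. Their poses are not given: they have to be found in the camera images.
- jar: Small round glass jar, closed, with a white ceramic swing-top lid, orange seal and steel wire clasp: 50 mm across, straight-sided up to 58 mm above its underside, 87 mm tall, about 160 g; grip the glass about 40 mm up. Origin at the centre of its underside, z up its own axis; it starts upright on its mat (centred within 5 mm), at any yaw.
- shaker: Slim round steel shaker with a domed, pierced top: 42 mm across, straight-sided up to 62 mm, 82 mm tall, about 110 g; grip it about 42 mm up. Origin at the centre of its underside, z up its own axis; it starts upright on its mat (centred within 5 mm), at any yaw.
- cup: Plain open bamboo cup: 52 mm across, straight-sided, 60 mm tall, wall 5 mm, about 60 g; grip it across the outside about 38 mm up. Origin at the centre of its underside, z up its own axis; it starts upright on its mat (centred within 5 mm), at any yaw.
- mould: Low open aluminium pudding mould, slightly tapered: 50 mm across at the bottom, 56 mm at the rim, 45 mm tall, wall 3 mm, about 50 g; grip it across the outside about 30 mm up. Origin at the centre of its underside, z up its own axis; it starts upright on its mat (centred within 5 mm), at any yaw.
- mat_jar: Flat round cork mat, 66 mm across, 4 mm thick, fixed to the grey rack; the jar starts on it and the mat stays behind, so it keeps marking the jar's starting place in the row. The four mats look alike. Origin at the centre of its underside, axes parallel to the grey rack's.
- mat_shaker: Flat round cork mat, 66 mm across, 4 mm thick, fixed to the grey rack; the shaker starts on it and the mat stays behind, so it keeps marking the shaker's starting place in the row. The four mats look alike. Origin at the centre of its underside, axes parallel to the grey rack's.
- mat_cup: Flat round cork mat, 66 mm across, 4 mm thick, fixed to the grey rack; the cup starts on it and the mat stays behind, so it keeps marking the cup's starting place in the row. The four mats look alike. Origin at the centre of its underside, axes parallel to the grey rack's.
- mat_mould: Flat round cork mat, 66 mm across, 4 mm thick, fixed to the grey rack; the mould starts on it and the mat stays behind, so it keeps marking the mould's starting place in the row. The four mats look alike. Origin at the centre of its underside, axes parallel to the grey rack's.
- grey_rack: Grey plastic rack, fixed, 86 mm deep (x), 310 mm long (y), flat rimless top at 30 mm; the mats lie on it (tops at 34 mm) at x = 0, y = 112.5, 37.5, -37.5, -112.5 mm. Either rack may be the nearer. Origin: centre of its underside, on the work surface; x away from the robot, y to the robot's left, within 0.15 rad.
- bamboo_rack: Bamboo rack, fixed, empty, 79 mm deep (x), 306 mm long (y): a row of four compartments, 69 mm square, centres at x = 0, y = 112.5, 37.5, -37.5, -112.5 mm, floors at 45 mm, edged all round by slats 5 to 6 mm wide that rise 5 mm above the floors. Origin: centre of its underside, on the work surface; x away from the robot, y to the robot's left, within 0.15 rad.

How it is judged:
At the end, for the whole second after the job is handed in: Each thing stands at rest in its own compartment of the bamboo rack, upright within 0.1 rad, within 15 mm of the compartment's centre along and across the rack, underside within 4 mm of its floor; the order is the reverse of that of the things' cork mats on the grey rack (((y of mat_jar in the frame of grey_rack between 0.0925 and 0.1325 m and y of jar in the frame of bamboo_rack between -0.1275 and -0.0975 m) or (y of mat_jar in the frame of grey_rack between 0.0175 and 0.0575 m and y of jar in the frame of bamboo_rack between -0.0525 and -0.0225 m) or (y of mat_jar in the frame of grey_rack between -0.0575 and -0.0175 m and y of jar in the frame of bamboo_rack between 0.0225 and 0.0525 m) or (y of mat_jar in the frame of grey_rack between -0.1325 and -0.0925 m and y of jar in the frame of bamboo_rack between 0.0975 and 0.1275 m)) and x of jar in the frame of bamboo_rack between -0.015 and 0.015 m and z of jar in the frame of bamboo_rack between 0.041 and 0.049 m and angle between each of jar, shaker, cup, mould's own z axis and vertical below 0.1 rad and linear speed of each of jar, shaker, cup, mould below 0.02 m/s and ((y of mat_shaker in the frame of grey_rack between 0.0925 and 0.1325 m and y of shaker in the frame of bamboo_rack between -0.1275 and -0.0975 m) or (y of mat_shaker in the frame of grey_rack between 0.0175 and 0.0575 m and y of shaker in the frame of bamboo_rack between -0.0525 and -0.0225 m) or (y of mat_shaker in the frame of grey_rack between -0.0575 and -0.0175 m and y of shaker in the frame of bamboo_rack between 0.0225 and 0.0525 m) or (y of mat_shaker in the frame of grey_rack between -0.1325 and -0.0925 m and y of shaker in the frame of bamboo_rack between 0.0975 and 0.1275 m)) and x of shaker in the frame of bamboo_rack between -0.015 and 0.015 m and z of shaker in the frame of bamboo_rack between 0.041 and 0.049 m and ((y of mat_cup in the frame of grey_rack between 0.0925 and 0.1325 m and y of cup in the frame of bamboo_rack between -0.1275 and -0.0975 m) or (y of mat_cup in the frame of grey_rack between 0.0175 and 0.0575 m and y of cup in the frame of bamboo_rack between -0.0525 and -0.0225 m) or (y of mat_cup in the frame of grey_rack between -0.0575 and -0.0175 m and y of cup in the frame of bamboo_rack between 0.0225 and 0.0525 m) or (y of mat_cup in the frame of grey_rack between -0.1325 and -0.0925 m and y of cup in the frame of bamboo_rack between 0.0975 and 0.1275 m)) and x of cup in the frame of bamboo_rack between -0.015 and 0.015 m and z of cup in the frame of bamboo_rack between 0.041 and 0.049 m and ((y of mat_mould in the frame of grey_rack between 0.0925 and 0.1325 m and y of mould in the frame of bamboo_rack between -0.1275 and -0.0975 m) or (y of mat_mould in the frame of grey_rack between 0.0175 and 0.0575 m and y of mould in the frame of bamboo_rack between -0.0525 and -0.0225 m) or (y of mat_mould in the frame of grey_rack between -0.0575 and -0.0175 m and y of mould in the frame of bamboo_rack between 0.0225 and 0.0525 m) or (y of mat_mould in the frame of grey_rack between -0.1325 and -0.0925 m and y of mould in the frame of bamboo_rack between 0.0975 and 0.1275 m)) and x of mould in the frame of bamboo_rack between -0.015 and 0.015 m and z of mould in the frame of bamboo_rack between 0.041 and 0.049 m); the robot touches nothing.
It fails at once if one of the four things is toppled (tilted more than 0.8 rad) (angle between any of jar, shaker, cup, mould's own z axis and vertical above 0.8 rad).
It also fails if it takes over 96 s, if anything falls off the work surface, if the arm or the gripper's body presses on something with over 40 N, if the wrist force passes 120 N, or if a joint passes its speed limit or range.

## Working session

There is one attempt and no reset: what is moved stays moved. The work goes in short steps, each a Python script; the robot and the scene stay as the last script left them, time stands still between calls to the robot, and variables do not carry over. Pictures are saved under pics/ and viewed, at most 14 in all, crops included, and the job is handed in when it is done.

```bash
ls; mkdir -p pics
python3 - <<'E'
from bench import robot, kinematics, optics
import cv2,numpy as np
for n in ("top","side"):
    cv2.imwrite(f"pics/{n}0.png",optics.camera(n)[...,::-1])
    p=optics.camera_params(n);R=cv2.Rodrigues(np.array(p["rvec"]))[0]
    print(n,p["intrinsics"],(-R.T@np.array(p["tvec"]).ravel()).round(3),R.round(2))
print(robot.pinch_z,robot.read_tcp_rot(),robot.read_time())
E
```

```text
pics
top [[405.23603537   0.         255.87592385]
 [  0.         405.23603537 190.95636162]
 [  0.           0.           1.        ]] [ 0.444 -0.002  0.689] [[-0.01 -1.    0.02]
 [-0.99  0.   -0.17]
 [ 0.17 -0.02 -0.99]]
side [[367.91785117   0.         253.34466648]
 [  0.         367.91785117 187.07217653]
 [  0.           0.           1.        ]] [ 0.528 -0.493  0.493] [[ 1.   -0.08 -0.01]
 [-0.06 -0.68 -0.73]
 [ 0.05  0.72 -0.69]]
0.0187 [ 1.44883773e-01  9.89448469e-01 -6.45010897e-04 -5.57809663e-05] 0.1
```

View pics/top0.png

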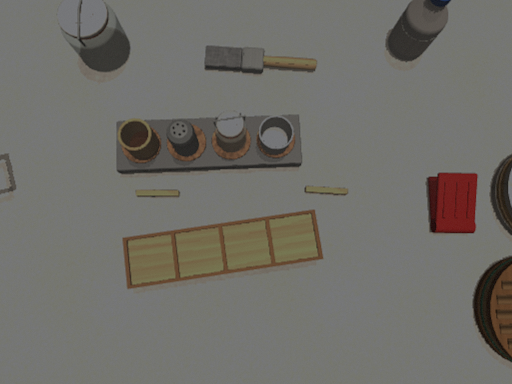

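View pics/side0.png

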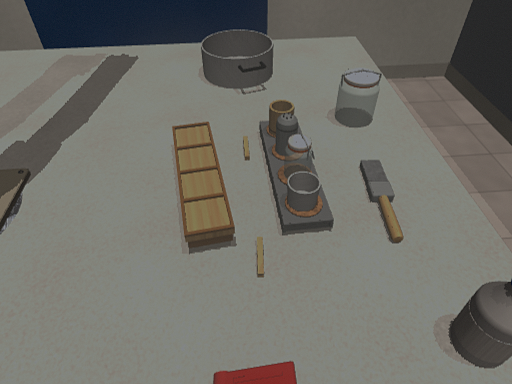

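The row left to right (image left is +y) is cup (137,136), shaker (181,132), jar (231,125) and mould (276,135) on the farther grey rack. The empty bamboo rack is nearer, from about (125,235) to (320,265). The bamboo order must therefore be mould, jar, shaker, cup.

```bash
cat > h.py <<'E'
from bench import robot, kinematics, optics
import cv2,numpy as np
from scipy.spatial.transform import Rotation as Rot
def ray(name,px,z,p=None):
    p=p or optics.camera_params(name);R=cv2.Rodrigues(np.array(p["rvec"],float))[0]
    c=-R.T@np.array(p["tvec"],float).ravel()
    px=np.atleast_2d(np.array(px,float))
    d=(R.T@np.linalg.inv(p["intrinsics"])@np.c_[px,np.ones(len(px))].T).T
    return c+d*((z-c[2])/d[:,2])[:,None]
def rect(pts):
    (cx,cy),(w,h),a=cv2.minAreaRect(pts[:,:2].astype(np.float32)); return (cx,cy),(w,h),a
def ori(yaw): # tool down, tool y along rack x axis at yaw
    y=np.array([np.cos(yaw),np.sin(yaw),0]);z=np.array([0,0,-1.]);x=np.cross(y,z)
    return Rot.from_matrix(np.c_[x,y,z]).as_quat()
E
python3 - <<'E'
from h import *
im=cv2.imread("pics/top0.png");hsv=cv2.cvtColor(im,cv2.COLOR_BGR2HSV);H,S,V=cv2.split(hsv)
for q in [(150,260),(137,238),(125,250),(240,165),(210,122),(258,158),(145,155),(60,250),(250,168)]: print(q,hsv[q[1],q[0]])
roi=np.zeros_like(H);roi[205:295,115:330]=1
m=((S>60)&(H<40)&(roi>0)).astype(np.uint8)
p=ray("top",np.argwhere(m)[:,::-1],.048);print("bamboo",rect(p))
f=((S>60)&(H>19)&(H<40)&(V>120)&(roi>0)).astype(np.uint8)
f=cv2.morphologyEx(f,cv2.MORPH_OPEN,np.ones((3,3),np.uint8))
n,l,st,c=cv2.connectedComponentsWithStats(f)
for i in range(1,n):
    if st[i,4]>300: print(st[i],rect(ray("top",np.argwhere(l==i)[:,::-1],.045)))
cs=[(117,121),(300,116),(300,166),(118,171)]
print("greyrack picks",ray("top",cs,.03).round(3))
for n,q,z in [("cup",(137,136),.094),("shaker",(181,129),.116),("jar",(230,117),.118),("mould",(276,134),.079)]: print(n,ray("top",q,z).round(3))
o=im[95:300,100:335];cv2.imwrite("pics/crop.png",cv2.resize(o,None,fx=3.4,fy=2.9))
E
```

```text
(150, 260) [ 21  94 117]
(137, 238) [ 14 126  93]
(125, 250) [ 13 131 101]
(240, 165) [18 21 60]
(210, 122) [12 15 87]
(258, 158) [18 14 89]
(145, 155) [19 82 50]
(60, 250) [ 60   2 118]
(250, 168) [21 26 98]
bamboo ((0.46380627155303955, 0.03477451950311661), (0.07909798622131348, 0.3058948218822479), 8.065820693969727)
greyrack picks [[ 0.678  0.215  0.03 ]
 [ 0.687 -0.095  0.03 ]
 [ 0.599 -0.093  0.03 ]
 [ 0.592  0.209  0.03 ]]
cup [[0.631 0.163 0.094]]
shaker [[0.635 0.093 0.116]]
jar [[0.653 0.021 0.118]]
mould [[ 0.639 -0.05   0.079]]
```

View pics/crop.png

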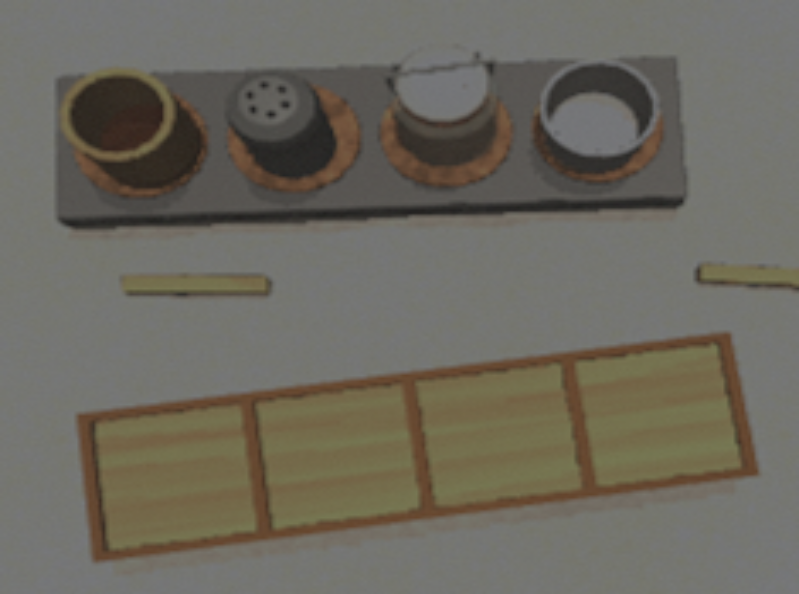

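The bamboo rack fits its known size (79.1 x 305.9 mm), so its pose is good. The crop gives the grey rack's top corners at (57,75), (679,57), (684,200) and (57,217). Next I'll fit the grey rack and check IK.

Run:
```python
from h import *
s=lambda L:[(100+(x+.5)/3.4-.5,95+(y+.5)/2.9-.5) for x,y in L]
P=ray("top",s([(57,75),(679,57),(684,202),(57,217)]),.03)[:,:2]
Q=np.array([(.043,.155),(.043,-.155),(-.043,-.155),(-.043,.155)])
A=P-P.mean(0);th=np.arctan2((Q[:,0]*A[:,1]-Q[:,1]*A[:,0]).sum(),(Q*A).sum())
Rm=np.array([[np.cos(th),-np.sin(th)],[np.sin(th),np.cos(th)]]);print("grey",P.mean(0),th,"res mm",((P-P.mean(0)-Q@Rm.T)*1e3).round(1).tolist())
G=P.mean(0);ys=[.1125,.0375,-.0375,-.1125]
M=[G+Rm@[0,y] for y in ys];print("mats",np.round(M,4).tolist())
for n,q,z in [("cup",(119,115),.094),("mould",(599,118),.079),("shaker",(268,98),.116)]: print(n,ray("top",s([q]),z).round(4))
b=np.radians(8.066);Bc=np.array([.4638,.0348])
B=[Bc+y*np.array([-np.sin(b),np.cos(b)]) for y in ys]
print("comps",np.round(B,4).tolist())
for k in (0,np.pi):
  for p,yw in [(m,th) for m in M]+[(x,b) for x in B]:
    for z in (.06,.2):
      j=kinematics.solve_ik([*p,z],ori(yw+k));print(k,p.round(2),z,None if j is None else np.round(j,2))
```

```text
grey [0.64123248 0.05991982] 0.030731173157274323 res mm [[-0.7, -0.2], [0.9, -0.2], [-0.9, 2.3], [0.6, -1.8]]
mats [[0.6378, 0.1724], [0.6401, 0.0974], [0.6424, 0.0224], [0.6447, -0.0525]]
cup [[0.6341 0.1662 0.094 ]]
mould [[ 0.6371 -0.0492  0.079 ]]
shaker [[0.636  0.0965 0.116 ]]
comps [[0.448, 0.1462], [0.4585, 0.0719], [0.4691, -0.0023], [0.4796, -0.0766]]
0 [0.64 0.17] 0.06 [-0.69  0.59  0.49  1.56 -0.3   1.07 -0.09]
0 [0.64 0.17] 0.2 [-0.71  0.46  0.52  1.42 -0.23  1.32 -0.14]
0 [0.64 0.1 ] 0.06 [-0.61  0.56  0.52  1.6  -0.31  1.06  0.03]
0 [0.64 0.1 ] 0.2 [-0.64  0.43  0.56  1.47 -0.24  1.31 -0.02]
0 [0.64 0.02] 0.06 [-0.53  0.56  0.56  1.62 -0.33  1.06  0.16]
0 [0.64 0.02] 0.2 [-0.57  0.43  0.62  1.48 -0.26  1.31  0.11]
0 [ 0.64 -0.05] 0.06 [-0.5   0.61  0.69  1.61 -0.43  1.08  0.35]
0 [ 0.64 -0.05] 0.2 [-0.52  0.47  0.73  1.47 -0.32  1.32  0.27]
0 [0.45 0.15] 0.06 [-0.79  0.18  0.41  2.06 -0.09  0.92 -0.19]
0 [0.45 0.15] 0.2 [-0.82 -0.    0.41  1.91  0.    1.23 -0.27]
0 [0.46 0.07] 0.06 [-0.75  0.17  0.53  2.09 -0.11  0.91 -0.01]
0 [0.46 0.07] 0.2 [-0.78 -0.03  0.52  1.93 
[... 649 characters left out ...]
4  0.88  1.34  2.53]
3.141592653589793 [0.64 0.02] 0.2 [ 0.74  0.82 -1.4   1.41  0.8   1.56  2.58]
3.141592653589793 [ 0.64 -0.05] 0.06 [-0.75  0.85  1.15  1.62 -0.82  1.22 -2.54]
3.141592653589793 [ 0.64 -0.05] 0.2 [-0.8   0.76  1.32  1.49 -0.74  1.46 -2.59]
3.141592653589793 [0.45 0.15] 0.06 [ 0.66  0.46 -1.23  2.    0.5   1.04  2.48]
3.141592653589793 [0.45 0.15] 0.2 None
3.141592653589793 [0.46 0.07] 0.06 [ 0.92  0.56 -1.37  2.01  0.62  1.1   2.55]
3.141592653589793 [0.46 0.07] 0.2 None
3.141592653589793 [ 0.47 -0.  ] 0.06 None
3.141592653589793 [ 0.47 -0.  ] 0.2 None
3.141592653589793 [ 0.48 -0.08] 0.06 [-0.94  0.42  1.18  2.05 -0.47  0.98 -2.52]
3.141592653589793 [ 0.48 -0.08] 0.2 None
```

```bash
cat >> h.py <<'E'
TH,B=.0307,np.radians(8.066)
SRC=dict(cup=(.636,.1695),shaker=(.638,.097),jar=(.6424,.0224),mould=(.641,-.051))
DST=dict(mould=(.448,.1462),jar=(.4585,.0719),shaker=(.4691,-.0023),cup=(.4796,-.0766))
GH=dict(jar=.040,shaker=.042,cup=.038,mould=.031)
HZ=.205
def st(s): print(s,"t",round(robot.read_time(),2),"ee",np.round(robot.read_ee_pos(),4),"w",round(robot.read_width(),3),"grip",round(robot.read_grip_force(),1),"F",np.round(robot.read_contact_force(),1))
def pick(n):
    g=.034+GH[n]-robot.pinch_z-.004
    robot.move_to([*SRC[n],HZ],ori(TH)); robot.line_to([*SRC[n],g],rate=.12); st("down")
    robot.gripper_close(); st("closed")
    robot.line_to([*SRC[n],HZ],rate=.12); st("lifted")
def place(n):
    g=.045+GH[n]-robot.pinch_z-.004+.001
    robot.move_to([*DST[n],HZ],ori(B)); st("over")
    robot.line_to([*DST[n],g+.02],rate=.12); robot.line_to([*DST[n],g],rate=.04); st("low")
    robot.open_jaws(); robot.line_to([*DST[n],HZ],rate=.12); st("up")
E
python3 - <<'E'
from h import *
pick("mould")
cv2.imwrite("pics/m1.png",np.hstack([optics.camera("side")[60:300,130:420],optics.camera("wrist")[::2,::2][:, :]if 0 else cv2.resize(optics.camera("wrist"),(320,240))])[...,::-1])
E
```

```text
down t 4.42 ee [ 0.6415 -0.051   0.0431] w 0.998 grip 0.0 F [0.2 0.7 0.1]
closed t 4.83 ee [ 0.6414 -0.051   0.0434] w 0.636 grip 61.7 F [-3.   1.1  7.2]
lifted t 6.33 ee [ 0.6406 -0.0509  0.2042] w 0.632 grip 63.0 F [-0.2 -0.6 -1.1]
```

View pics/m1.png

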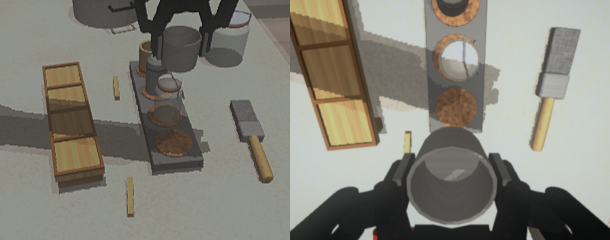

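The mould is lifted level between the pads (opening 53.7 mm) and its mat is bare. I'll place it, then pick the jar.

Run:
```python
from h import *
place("mould")
cv2.imwrite("pics/m2.png",np.hstack([optics.camera("side")[60:300,130:420],cv2.resize(optics.camera("top"),(320,240))])[...,::-1])
```

```text
over t 7.5 ee [0.4489 0.1455 0.2054] w 0.633 grip 63.0 F [ 0.6 -0.3 -1. ]
low t 9.39 ee [0.4476 0.1462 0.0543] w 0.633 grip 63.8 F [-5.1 -1.5 11.1]
up t 11.22 ee [0.4477 0.146  0.2044] w 1.003 grip 0.0 F [-0.8 -0.4 -0.4]
```

View pics/m2.png

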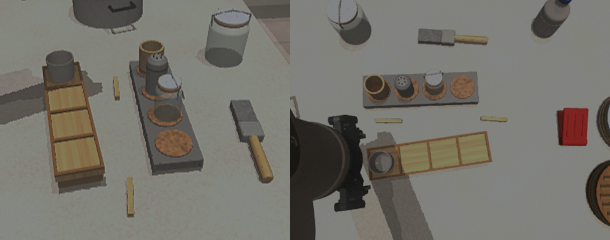

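The mould stands in the left compartment, looking centred. The jar is next.

Run:
```python
from h import *
pick("jar")
cv2.imwrite("pics/j1.png",np.hstack([optics.camera("side")[60:300,130:420],cv2.resize(optics.camera("wrist"),(320,240))])[...,::-1])
```

```text
down t 13.67 ee [0.6429 0.0224 0.0521] w 1.003 grip 0.0 F [-0.1  0.5  0. ]
closed t 14.1 ee [0.6431 0.0225 0.0521] w 0.57 grip 62.5 F [0.2 0.7 5. ]
lifted t 15.53 ee [0.642  0.0225 0.2042] w 0.571 grip 62.0 F [-0.  -0.1 -0.8]
```

View pics/j1.png

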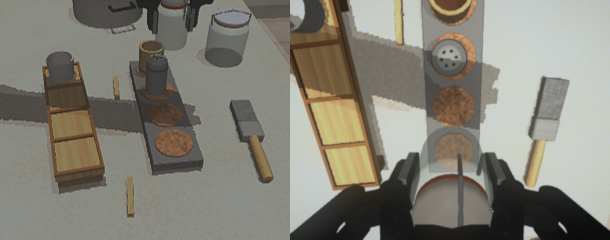

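The jar is held upright (opening about 49 mm). I'll place it and pick the shaker, stopping if its grip width is wrong.

Run:
```python
from h import *
place("jar")
pick("shaker")
cv2.imwrite("pics/s1.png",np.hstack([optics.camera("side")[60:300,130:420],cv2.resize(optics.camera("wrist"),(320,240))])[...,::-1])
```

```text
over t 16.56 ee [0.4593 0.072  0.2057] w 0.569 grip 62.0 F [ 0.6 -0.5 -2.5]
low t 18.38 ee [0.4581 0.072  0.0631] w 0.569 grip 63.0 F [-4.   1.   5.3]
up t 20.17 ee [0.4582 0.0716 0.2044] w 1.0 grip 0.0 F [-0.4  0.2  0.3]
down t 22.6 ee [0.6385 0.097  0.0541] w 0.999 grip 0.0 F [-0.1 -0.4  0.1]
closed t 23.08 ee [0.6383 0.097  0.0538] w 0.478 grip 60.7 F [-0.9 -0.4  5.3]
lifted t 24.5 ee [0.6377 0.0971 0.2042] w 0.481 grip 60.5 F [ 1.   0.1 -1.4]
```

View pics/s1.png

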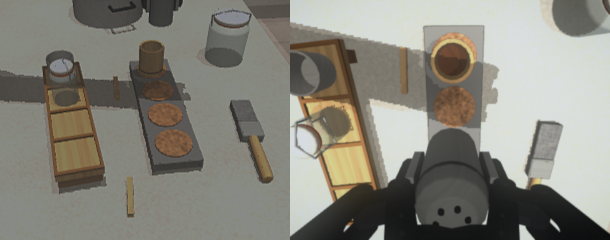

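The mould and jar both stand in the bamboo rack, and the shaker is held straight. I'll place it, pick the cup and place that too.

Run:
```python
from h import *
place("shaker")
pick("cup")
if .5<robot.read_width()<.7: place("cup")
robot.move_joints([-1.303, 0.332, -0.065, 1.46, 0.022, 1.35, -0.088]);st("home")
cv2.imwrite("pics/e1.png",cv2.resize(optics.camera("top")[100:300,100:350],None,fx=3,fy=3)[...,::-1])
cv2.imwrite("pics/e2.png",cv2.resize(optics.camera("side")[80:280,130:380],None,fx=3,fy=3)[...,::-1])
```

```text
over t 25.62 ee [ 0.4698 -0.0018  0.2057] w 0.484 grip 60.5 F [-0.2  0.4 -0.6]
low t 27.42 ee [ 0.469  -0.0025  0.065 ] w 0.479 grip 60.6 F [ 0.5  0.8 -0.9]
up t 29.24 ee [ 0.4687 -0.0025  0.2044] w 1.001 grip 0.0 F [-0.1 -0.3 -0.4]
down t 31.8 ee [0.6365 0.1695 0.0501] w 0.999 grip 0.0 F [-0.3 -0.4 -0.1]
closed t 32.22 ee [0.6363 0.1696 0.05  ] w 0.603 grip 62.6 F [-1.6  0.   5.9]
lifted t 33.67 ee [0.6357 0.1695 0.2042] w 0.607 grip 62.4 F [-0.1  0.1 -1.8]
over t 34.79 ee [ 0.4799 -0.0759  0.2046] w 0.601 grip 62.5 F [-0.5 -0.6 -0.4]
low t 36.62 ee [ 0.4794 -0.0766  0.061 ] w 0.602 grip 62.6 F [-0.3  0.  -1.5]
up t 38.42 ee [ 0.4792 -0.0766  0.2043] w 1.001 grip 0.0 F [ 0.6 -0.3  0.3]
home t 41.03 ee [0.1803 0.5984 0.2316] w 1.001 grip 0.0 F [-0.6 -0.2 -1.3]
```

View pics/e1.png

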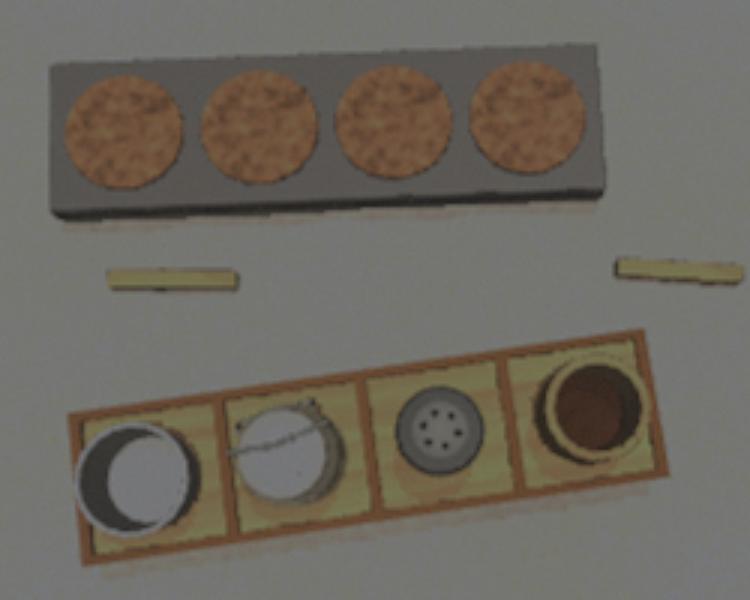

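View pics/e2.png

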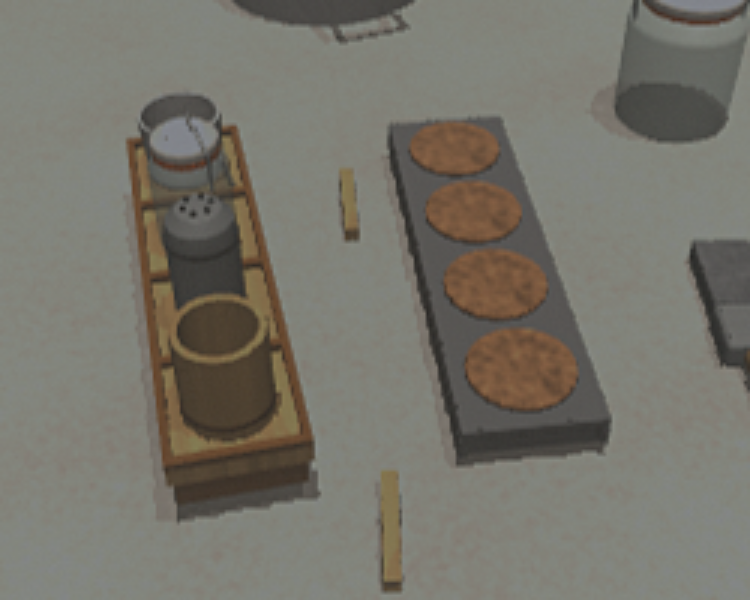

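Both views show all four upright and in the reversed order: mould (138,480), jar (285,455), shaker (440,430), cup (598,408). A quick check of the centres, then I hand in if they're within 12 mm.

Run:
```python
from h import *
ok=True
for n,q,z in [("mould",(138,480),.09),("jar",(283,455),.127),("shaker",(440,427),.125),("cup",(598,408),.105)]:
    w=ray("top",[(100+(q[0]+.5)/3-.5,100+(q[1]+.5)/3-.5)],z)[0,:2]-DST[n]
    d=np.array([w@[np.cos(B),np.sin(B)],w@[-np.sin(B),np.cos(B)]])*1e3;print(n,d.round(1));ok&=abs(d).max()<12
if ok: print(robot.job_done(),robot.read_time())
```

```text
mould [-1.8 -2.4]
jar [-1.7 -2.4]
shaker [ 0.3 -0.1]
cup [-1.  -1.4]
the job is handed in; nothing more can be done
the job is handed in; nothing more can be done
```

I moved all four things to the bamboo rack in reverse order (mould, jar, shaker, cup from left to right) and handed the job in; the arm finished at about 41 s of 96 s, each stands upright and free within about 3 mm of its compartment's centre by my camera check, and no verdict came back.

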